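# Fold back the bifold door of the taller parts cupboard

## Task

Two small parts cupboards with bifold doors stand on the table, both doors ajar. Open the door of the taller cupboard by pushing the steel post at its fold hinge, until its two panels are fully folded together side by side at the pivot side, so that the tin in it can be taken out. Leave the shorter cupboard's door as it stands.

Things in the scene. Friction and masses are not known exactly. Their poses are not given: they have to be found in the camera images.
- tall_panel (a joint): swing of the pivot panel of the taller cupboard's door, rad: 0 = closed flat, 1.48 = fully folded open at its stop; starts ajar at 0.5 to 0.9. As it grows the fold comes out of the front towards the robot. The second panel is hinged at the fold, its far end runs in a track along the front, so it follows by itself. Stays where left; friction 0.06 N m (about 1 N at the post).
- tall_pivot (a point): fixed point on that door's upright pivot axis, level with tall_post. The taller cupboard: grey metal, 176 wide, 114 deep, roof and panel tops at z = 200 mm. Axes: x into the cupboard from its front, y along the track to the pivot side (left, seen from the front), z up. The pivot panel, 75 mm to the fold, points along -y closed, nearly -x fully folded. A 5 mm high pivot bracket stands on the roof here.
- tall_post: upright steel post at the fold hinge of the taller cupboard's door, the place to push: 14 mm in diameter, from the panel tops (z = 200 mm) up to z = 240 mm. Origin: on its axis, 221 mm above the table, z up; always 75 mm from tall_pivot, moving on a level circle about it. Both panels (75 mm wide, 9 mm thick, aluminium) hang below it, nothing of the door beside it. It turns freely on its own axis.
- short_post: the same post on the shorter cupboard's door, not to be moved; origin on its axis, 151 mm above the table. The shorter cupboard is alike in all but height: roof and panel tops at z = 130 mm, post up to z = 170 mm. The cupboards stand in two of three places (left, middle, right of the table), a low blower wheel in the third.

How it is judged (in metres and radians):
On the way:
1. the fingers push on the fold post of the taller cupboard's door (contact force between the fingers and tall_post above 0.3 N).
At the end, for the whole second after the job is handed in: the taller cupboard's door is folded open to within 0.18 rad (10 degrees) of its stop and at rest (value of joint tall_panel above 1.3 rad and velocity of joint tall_panel between -0.05 and 0.05 rad/s); the robot touches nothing.
It fails at once if the shorter cupboard's door was moved (its fold post by more than 15 mm) (distance of short_post from where it was at the start of the episode above 0.015 m).
It also fails if it takes over 32 s, if anything falls off the work surface, if the arm or the gripper's body presses on something with over 40 N, if the wrist force passes 120 N, or if a joint passes its speed limit or range.

## Robot

A 6-joint arm with a two-finger parallel gripper is mounted at the origin on a cart in front of the work surface, level with it; the furniture and walls round the work are solid. World frame = base frame: x ahead of the robot, y to its left, z up, the work surface at z = 0. Lengths are in mm, angles in rad, forces in N, time in s.
With the tool pointing down it reaches from about 400 to 925 mm from the base axis. Payload 3.4 kg.
Tool frame: the origin (TCP) lies at the very end of the fingers, on their centre line; the grasp point (between the pads) lies grasp_offset behind it (grasp_offset is the distance from the TCP to the grasp point, in mm); z points along the fingers, y is the line along which they close (so a half turn about z gives the same grasp; the last joint's range is limited). The gripper opens to 85 mm and grips with 20 to 120 N. Pads are 22 mm wide; open, the fingers measure 114 mm over their backs; the gripper's body (76 mm by 85 mm) begins 54 mm behind the grasp point. The pads swing forward as they close: fully open they stand 13 mm farther back than shut.
Start: joints at [-1.373, 0.307, 1.506, -0, 1.328, -0.073], TCP at [154.343, -553.904, 231.305] pointing down, gripper open.
Joint ranges: [-3.12, 3.12], [-1.05, 2.28], [0.14, 2.33], [-1.42, 4.57], [0.1, 2.73], [-2.68, 2.68]. Speed limits (rad/s): [2.57, 2.57, 3.14, 3.14, 3.14, 3.14].

## Interface

Orientations are given as a unit quaternion [w, x, y, z].
In Python, from workcell import * gives the robot as it stands. The module is installed in compiled form; this text tells all that it offers.
- The arm moves only by the shell command python3 -m inch 'ROWS' [OPENING]. ROWS is a JSON object of lists of equal length, an entry for each row: "delta_pos": the shift along the tool's x, y, z in mm, a list of three; "turn": the turn, a rotation vector about the tool's x, y, z in rad, a list of three. In form: {"delta_pos": [[tx, ty, tz], ...], "turn": [[wx, wy, wz], ...]}. A call has 1 to 12 rows; each row is the pose to reach, as a shift and turn from the pose commanded when the call began, along the tool's axes at that moment; what a row does not reach only later rows make up. A row lasts 1/12 s, in which the tool goes at most 41.7 mm and 7.16 degrees, less where a joint would pass 70% of its speed; a pose out of reach is approached as far as the arm can. A call with a gripper value outside its range is refused whole. OPENING is the opening in per cent of the stroke, from 0 (shut) to 100 (fully open), set as the call begins (- or left out, the last holds). The fingers move at their own pace and stop on an object; the grip force is fixed at half the most. Time passes only in rows, so rows that repeat a pose let the fingers close. It gives the time, the measured TCP pose, the force, the opening and the grip force at its end, in the units of the state.
- get_state(): the state, without advancing time (a new reading comes with each control period).
- get_image(name): name is "side" or "top" or "wrist"; returns a dict with "color" (384x512x3 uint8, red, green, blue), "fx", "fy", "cx", "cy" (pixels), "R" (3x3) and "t" (3): a world point X has camera coordinates R X + t. Camera axes: x right, y down, z forward; pixel columns grow to the right and rows downward; lengths in mm; the calibration is good to about 2 mm. The wrist camera is an equidistant fisheye: a pixel r from the principal point sees the ray r / f radians off the axis. A picture is of the moment at which its call begins. There is no depth.
- job_done(): hands the job in; it is judged then, once.
The state is a dict: "t": time; "joint_pos": joint angles; "joint_velocities": joint speeds; "joint_efforts": joint torques, N m; "ee_pos": TCP position; "orientation": TCP orientation; "wrist_force": force on the tool from outside, world axes, zero at the start; "torque": the same for the moment, N m; "gripper_width": opening from 0.0 (shut) to 1.0 (fully open); "grip_force": force on a finger pad.
Only numpy, scipy, OpenCV 4.12 (cv2) and the standard library are available. Lean on these libraries where they do the work, as an engineer would, in place of code of your own. Each camera call takes 0.05 s, during which the arm holds its last target. There are 200 camera calls.

## Working session

There is one attempt and no reset: what is moved stays moved. The work goes in short steps, Python scripts to look and compute and a shell command to move; the robot and the scene stay as the last step left them, time stands still between calls to the robot, and variables do not carry over. Pictures are saved under pics/ and viewed, at most 10 in all, crops included, and the job is handed in when it is done.

```bash
mkdir -p pics
python3 - <<'E'
from workcell import *
import cv2,numpy as np
for n in ["top","side"]:
    d=get_image(n); cv2.imwrite(f"pics/{n}0.png",d["color"][:,:,::-1])
    R=np.array(d["R"]);t=np.array(d["t"]);print(n,d["fx"],d["cx"],d["cy"],(-R.T@t).round(),R.round(2).tolist())
s=get_state();print(s["orientation"],s["ee_pos"],s["t"])
E
```

```text
top 357.9665573215406 251.90248751117912 191.002069454936 [ 360.   15. 1213.] [[0.02, -1.0, 0.0], [-0.99, -0.02, -0.15], [0.15, 0.0, -0.99]]
side 371.2942040697311 258.9793488247678 191.5206377076846 [550. 862. 754.] [[-1.0, 0.01, -0.02], [0.02, 0.58, -0.81], [0.0, -0.81, -0.58]]
[-9.29073594e-04  9.90781908e-01  1.35463444e-01 -5.87435494e-05] [ 154.21497557 -553.29217554  230.47120346] 0.1
```

View pics/top0.png

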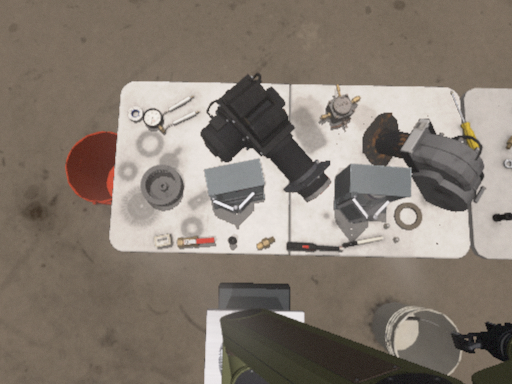

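View pics/side0.png

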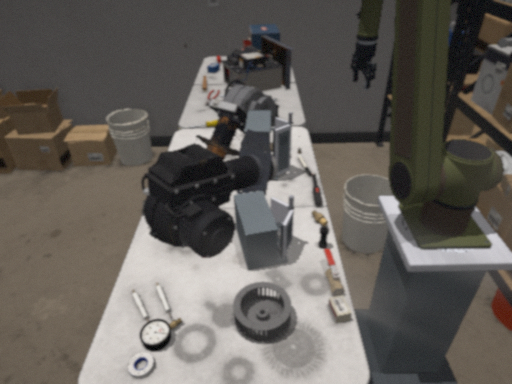

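The top view shows cupboards in the middle (235,190) and on the right (373,193), with the blower wheel on the left (161,187). I'll zoom in on both.

Run:
```python
import cv2,numpy as np
a=cv2.imread("pics/top0.png")[145:245,195:425];b=cv2.imread("pics/side0.png")[100:280,215:345]
a=cv2.resize(a,None,fx=3.4,fy=3.4,interpolation=cv2.INTER_CUBIC);cv2.imwrite("pics/ta.png",a)
b=cv2.resize(b,None,fx=3.3,fy=3.3,interpolation=cv2.INTER_CUBIC);cv2.imwrite("pics/sb.png",b)
```

```text
(no output)
```

View pics/ta.png

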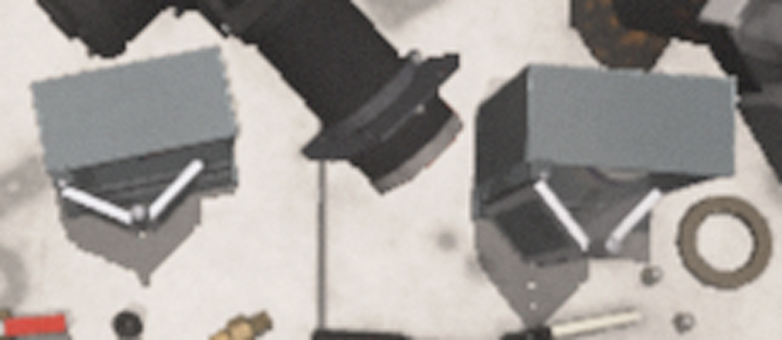

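View pics/sb.png

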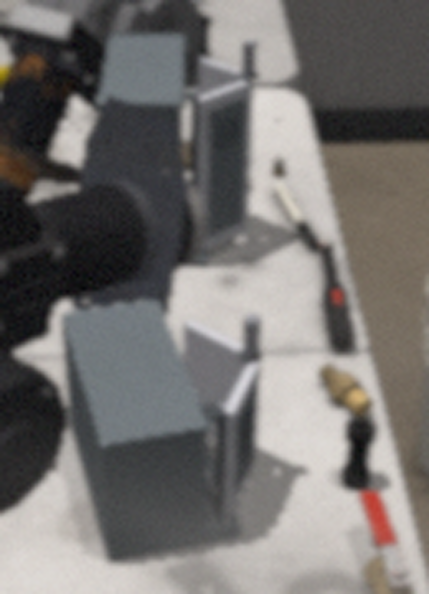

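The right cupboard is the taller one. In the top crop its pivot is near (543,178) and its fold near (600,247). In the side crop its post runs from (250,44) at the top to (250,78) at the base. Next I'll cast rays.

```bash
cat > h.py <<'E'
import numpy as np
from workcell import *
def ray(d,u,v):
    R=np.array(d["R"]);t=np.array(d["t"]);return -R.T@t,R.T@np.array([(u-d["cx"])/d["fx"],(v-d["cy"])/d["fy"],1])
def onz(d,u,v,z):
    c,r=ray(d,u,v);return (c+r*(z-c[2])/r[2]).round(1)
E
python3 - <<'E'
from h import *
T=get_image("top");S=get_image("side")
f=lambda X,Y,z:onz(T,195+X/3.4,145+Y/3.4,z)
g=lambda X,Y,z:onz(S,215+X/3.3,100+Y/3.3,z)
for n,p in dict(bl=(530,65),br=(737,78),fr=(735,176),fl=(528,160),piv=(541,178),end=(658,192),fold=(600,247),f1=(588,248),f2=(612,248)).items(): print(n,f(*p,200))
print("posttop T",f(600,243,240),"S top",g(250,44,240),"S base",g(250,80,200))
print("short: piv",f(63,185,130),"fold",f(138,217,130),"corners",[f(*p,130) for p in [(35,85),(220,47),(237,137),(48,175)]],"S",g(253,320,170))
E
```

```text
bl [ 599.8 -267.4  200. ]
br [ 592.2 -443.2  200. ]
fr [ 507.9 -437.6  200. ]
fl [ 517.9 -264.   200. ]
piv [ 502.8 -274.6  200. ]
end [ 493.  -372.4  200. ]
fold [ 445.8 -322.4  200. ]
f1 [ 444.8 -312.4  200. ]
f2 [ 445.2 -332.4  200. ]
posttop T [ 445.7 -309.2  240. ] S top [ 443.5 -305.6  240. ] S base [ 442.3 -305.7  200. ]
short: piv [497.3 134.2 130. ] fold [469.9  66.2 130. ] corners [array([588.2, 163.1, 130. ]), array([627.2,  -4.3, 130. ]), array([544.2, -21.1, 130. ]), array([506., 148., 130.])] S [468.5  72.5 170. ]
```

```bash
python3 -m inch '{"delta_pos":[[35,-8,-20],[70,-16,-40],[105,-25,-60],[140,-33,-60],[175,-42,-60],[210,-50,-60],[245,-58,-60],[280,-66,-60],[300,-71,-60],[307,-73,-60],[307,-73,-60],[307,-73,-60]],"turn":[[0,0,0],[0,0,0],[0,0,0],[0,0,0],[0,0,0],[0,0,0],[0,0,0],[0,0,0],[0,0,0],[0,0,0],[0,0,0],[0,0,0]]}' 0
python3 - <<'E'
from h import *
import cv2
d=get_image("wrist");np.savez("w.npz",**d);cv2.imwrite("pics/w1.png",d["color"][:,:,::-1])
R=np.array(d["R"]);t=np.array(d["t"]);print(d["fx"],d["cx"],d["cy"],-R.T@t,R.round(2).tolist());s=get_state();print(s["ee_pos"],s["orientation"],s["wrist_force"])
E
```

```text
t: 1.2
ee_pos: [429.9, -401.2, 291.0]
orientation: [-0.0, 0.991, 0.136, -0.001]
wrist_force: [-0.0, 0.4, -0.7]
gripper_width: -0.004
grip_force: 0.0
297.3186396354542 262.9640906229882 193.52868212247225 [ 497.98915345 -382.27512152  432.90028219] [[0.27, -0.96, -0.0], [-0.92, -0.26, 0.28], [-0.27, -0.08, -0.96]]
[ 429.46443973 -401.61643777  291.11825428] [ 1.12018913e-05  9.90809605e-01  1.35262601e-01 -5.96848184e-04] [-0.06002927 -0.73973121  0.02990207]
```

View pics/w1.png

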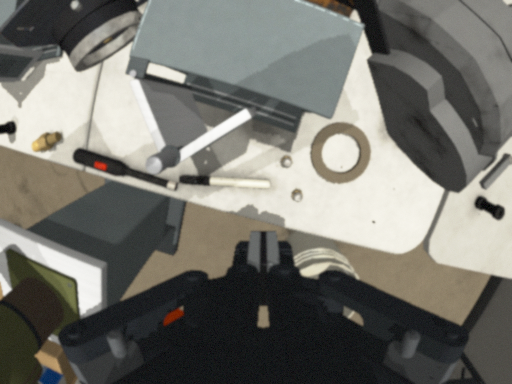

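The wrist view shows the tall post clearly: its top is at (155,164) and its base at about (172,154). The pivot is near (137,73), and the track end of the second panel is at (250,115).

Run:
```python
from h import *
d=np.load("w.npz")
R=d["R"];t=d["t"]
def f(u,v,z):
    a=np.array([u-d["cx"],v-d["cy"]]);r=np.hypot(*a);th=r/d["fx"]
    w=R.T@np.r_[np.sin(th)*a/r,np.cos(th)];c=-R.T@t
    return (c+w*(z-c[2])/w[2]).round(1)
print("top",f(155,164,240),"base",f(172,154,200),"piv",f(138,76,200),"piv2",f(137,70,205),"end",f(250,115,200))
print("roof",f(133,70,200),f(335,115,200),f(362,30,200))
```

```text
top [ 444.2 -320.1  240. ] base [ 444.9 -320.1  200. ] piv [ 501.2 -275.6  200. ] piv2 [ 505.8 -275.7  205. ] end [ 490.9 -373.8  200. ]
roof [ 505.3 -269.7  200. ] [ 510.  -437.9  200. ] [ 585.3 -440.2  200. ]
```

```bash
python3 -m inch '{"delta_pos":[[31,-20,10],[31,-20,35],[31,-20,60],[31,-20,78],[31,-20,78],[31,-25,78],[31,-31,78],[31,-37,78],[31,-43,78],[31,-48,78],[31,-53,78],[31,-58,78]],"turn":[[0,0,0],[0,0,0],[0,0,0],[0,0,0],[0,0,0],[0,0,0],[0,0,0],[0,0,0],[0,0,0],[0,0,0],[0,0,0],[0,0,0]]}' 0
python3 -m inch '{"delta_pos":[[0,-4,0],[0,-8,0],[0,-12,0],[0,-16,0],[0,-20,0],[0,-23,0],[0,-26,0],[0,-29,0],[0,-32,0],[0,-34,0],[0,-35,0],[0,-35,0]],"turn":[[0,0,0],[0,0,0],[0,0,0],[0,0,0],[0,0,0],[0,0,0],[0,0,0],[0,0,0],[0,0,0],[0,0,0],[0,0,0],[0,0,0]]}'
python3 - <<'E'
from h import *
import cv2
d=get_image("wrist");np.savez("w.npz",**d);cv2.imwrite("pics/w2.png",d["color"][:,:,::-1])
E
```

```text
t: 2.25
ee_pos: [444.8, -336.9, 214.0]
orientation: [0.001, 0.991, 0.136, 0.0]
wrist_force: [-0.8, -2.1, -0.0]
gripper_width: 0.001
grip_force: 0.9
t: 3.25
ee_pos: [435.3, -302.7, 213.2]
orientation: [-0.0, 0.991, 0.136, 0.0]
wrist_force: [0.5, 1.2, 0.5]
gripper_width: -0.002
grip_force: 0.0
```

View pics/w2.png

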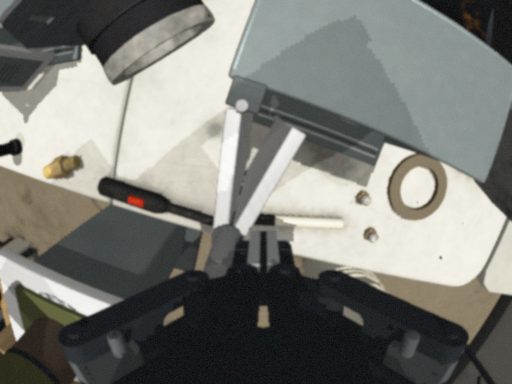

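The post at about (225,240) is against the fingers. The pivot panel runs from (240,108) to (226,225), and the panels are still about 30° apart. I'll push further.

```bash
python3 -m inch '{"delta_pos":[[0,-3,0],[0,-6,0],[0,-8,0],[0,-10,0],[0,-12,0],[0,-12,0]],"turn":[[0,0,0],[0,0,0],[0,0,0],[0,0,0],[0,0,0],[0,0,0]]}'
python3 - <<'E'
from h import *
import cv2
d=get_image("wrist");np.savez("w.npz",**d);cv2.imwrite("pics/w3.png",d["color"][:,:,::-1])
E
```

```text
t: 3.8
ee_pos: [433.5, -295.1, 213.7]
orientation: [0.004, 0.991, 0.136, 0.001]
wrist_force: [3.2, -9.1, -6.1]
gripper_width: 0.005
grip_force: 5.0
```

View pics/w3.png

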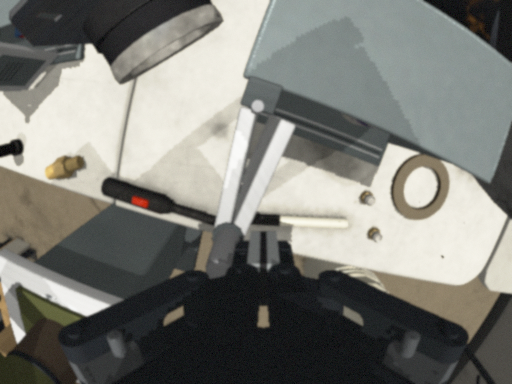

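The force rose to about 9 N and the panels lie nearly together, so the door is at its stop. I'll back off and check.

```bash
python3 -m inch '{"delta_pos":[[0,5,0],[0,15,0],[0,30,0],[0,50,0],[0,70,-10],[0,90,-40],[0,105,-75],[0,105,-85],[0,105,-85],[0,105,-85],[0,105,-85],[0,105,-85]],"turn":[[0,0,0],[0,0,0],[0,0,0],[0,0,0],[0,0,0],[0,0,0],[0,0,0],[0,0,0],[0,0,0],[0,0,0],[0,0,0],[0,0,0]]}'
python3 - <<'E'
from h import *
import cv2
d=get_image("wrist");np.savez("w.npz",**d);cv2.imwrite("pics/w4.png",d["color"][:,:,::-1])
E
```

```text
t: 4.85
ee_pos: [459.3, -391.5, 296.2]
orientation: [-0.002, 0.991, 0.136, -0.001]
wrist_force: [-0.4, 0.2, -0.9]
gripper_width: 0.002
grip_force: 0.0
```

View pics/w4.png

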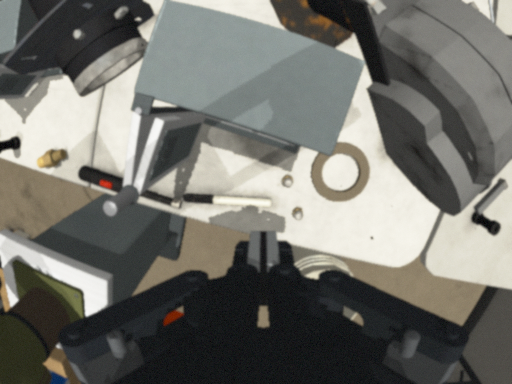

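The robot is clear. The post top is at (110,208), the pivot at about (140,103), and the end of the second panel at (157,122). I'll work out the fold angle from these.

Run:
```python
from h import *
d=np.load("w.npz");R=d["R"];t=d["t"]
def f(u,v,z):
    a=np.array([u-d["cx"],v-d["cy"]]);r=np.hypot(*a);th=r/d["fx"]
    w=R.T@np.r_[np.sin(th)*a/r,np.cos(th)];c=-R.T@t
    return (c+w*(z-c[2])/w[2]).round(1)
p=f(110,208,240);print(p,f(158,120,200),f(141,103,205))
v=p[:2]-[503,-275];print(np.hypot(*v));lx=v@[.999,-.05];ly=v@[.05,.999];print(np.arctan2(-lx,-ly))
```

```text
[ 428.2 -276.6  240. ] [ 497.9 -290.2  200. ] [ 509.  -273.8  205. ]
74.81711034248785
1.499400893108934
```

The fold angle comes out at about 1.50 rad, so the door is at its 1.48 stop. The post is 75 mm from the pivot, as it should be.

```bash
python3 -c "
from workcell import *
print(job_done())"
```

```text
the job is handed in; nothing more can be done
None
```

The taller cupboard's door is folded open to its stop (measured at about 1.50 rad, with the stop at 1.48). The arm is clear, I kept it well away from the shorter cupboard, and the job was handed in at about 5 s; no verdict came back.

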